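# Fit the round piece tray onto its pinned stand

### The job

Pick up the round wooden piece tray by its handle and fit it onto its stand: centre post into the tray's middle, then turn the tray until its four holes drop over the four pins, so that it sits flat and fully down on the head of the stand. Work gently, never pressing the tray hard against the stand, then let go of it, and leave everything else on the table where it stands.

Things in the scene. Friction and masses are not known exactly. Their poses are not given: they have to be found in the camera images.
- tray_grip (a point): Centre of the tray's handle, on the disc's axis, 47 mm above the tray's underside. The handle is an upright bar 46 mm long (along this point's x), 14 mm thick (y) and 40 mm high (z, up), its top 67 mm above the underside. It stands on a round boss 40 mm across, whose top is 27 mm above the underside.
- tray_under (a point): Centre of the tray's underside, 47 mm below tray_grip; same axes. Here opens a blind round bore in the boss, 20 mm across and 24 mm deep. Four through holes, 11 mm across, lie on a circle of 38 mm radius at 45, 135, 225 and 315 degrees from x: the pattern repeats every quarter turn.
- tray: The loose round wooden tray, about 0.4 kg: a disc 150 mm across, 10 mm thick, with a rim 5 mm wide and 6 mm higher, lying flat on the table, handle up. Origin and axes as tray_under. Pressed or dropped on the stand with more than about 60 N it is damaged.
- stand: Fixed wooden stand: a square block 120 x 120 x 46 mm, on it a round swivel head 110 mm across, its flat top 62 mm above the table. Origin: centre of the block's underside; x, y along its sides, z up. The swivel is stiff (0.7 N m to turn; a tray pressed on too hard drags it along) and stays as left; how far the head and pins stand turned is not given: see or feel it.
- stand_top (a point): Centre of the head's top face, at the foot of its centre post (16 mm across, 20 mm tall, the last 5 mm tapering to 8 mm). Round it four pins, 8 mm across, 8 mm tall, nearly square-edged, a quarter turn apart on a 38 mm radius. A tray not lined up rests on the pin tips, 8 mm too high, post in its bore; lined up within about 2 degrees, it goes down.
- cup: Bystander: white tea cup, 68 mm across and 65 mm high, between tray and stand; origin under its centre.
- koma: Bystander: one loose wooden game piece, about 31 x 28 x 9 mm; origin under its centre.
- piece_box: Bystander: dark wooden box with lid, 96 x 96 x 44 mm; origin under its centre.
- fan: Bystander: closed folding fan, 240 x 22 x 18 mm, lying along its y; origin under its centre.
- clock: Bystander: grey game clock, 75 x 170 x 62 mm; origin under its centre.
- ink_bottle: Bystander: white bottle, 40 mm across, 110 mm high; origin under its centre.
Not all that is in view belongs to the job. Leave any grey or pink look-alike of the stand alone.

How it is judged (in metres and radians):
At the end, for the whole second after the job is handed in: The tray sits on the stand with all four pins in its holes: underside within 2.5 mm of the head's top face, centred within 4 mm, level within 2 degrees, at rest and let go (z of tray_under in the frame of stand_top below 0.0025 m and horizontal distance between tray_under and stand_top below 0.004 m and angle between tray's own z axis and vertical below 0.035 rad and linear speed of tray below 0.01 m/s and angular speed of tray below 0.1 rad/s); the robot touches nothing.
It fails at once if the tray is pressed or dropped against the stand with more than 60 N (contact force between tray and stand above 60 N).
It fails at once if a bystander is moved by more than 30 mm (distance of any of cup, koma, piece_box, fan, clock, ink_bottle from where it was at the start of the episode above 0.03 m).
It also fails if it takes over 58 s, if anything falls off the work surface, if the arm or the gripper's body presses on something with over 40 N, if the wrist force passes 120 N, or if a joint passes its speed limit or range.

### The arm

A 7-joint arm with a two-finger parallel gripper is mounted at the origin on the work surface. World frame = base frame: x ahead of the robot, y to its left, z up, the work surface at z = 0. Lengths are in mm, angles in rad, forces in N, time in s.
With the tool pointing down it reaches from about 425 to 950 mm from the base axis. Payload 4.7 kg.
Tool frame: the origin (TCP) lies at the very end of the fingers, on their centre line; the grasp point (between the pads) lies 19 mm behind it (manip.pinch_z is the y of the grasp point in the tool frame, in mm); y points along the fingers, z is the direction in which the jaws open and shut, and the axes are right-handed (so a half turn about y gives the same grasp; the last joint's range is limited). The gripper opens to 87 mm and grips with 3 to 60 N. Pads are 19 mm wide; open, the fingers measure 117 mm over their backs; the gripper's body (75 mm by 190 mm) begins 51 mm behind the grasp point.
Start: joints at [1.214, 0.469, -0.049, 1.532, 0.024, 1.141, -0.082], TCP at [217.371, -639.061, 222.573] pointing down, gripper open.
Joint ranges: [-2.59, 2.59], [-0.33, 1.99], [-1.39, 1.29], [0.1, 2.45], [-1.04, 4.18], [0.21, 1.99], [-2.66, 2.66]. Speed limits (rad/s): [2.57, 2.57, 3.14, 3.14, 3.14, 3.14, 3.14].

### API

Orientations are given as a unit quaternion [x, y, z, w].
In Python, from bench import manip, hand, kinematics, sensors, grab_frame gives the robot as it stands. The module is installed in compiled form; this text tells all that it offers. Calls block until the motion is done:
- manip.move_pose(position, orientation): joint-space move of the TCP to a pose.
- manip.move_l(position, velocity=150, attitude=None): straight line of the TCP; attitude=None keeps the orientation; velocity is the mean speed in mm/s.
- manip.move_joints(angles): joint-space move.
- hand.open_jaws() and hand.grasp(): open the fingers fully, or close them until they stop; the grip force is fixed at half the most.
- manip.pause(seconds).
- kinematics.inverse_kinematics(position, orientation): joint angles nearest the present ones, or None.
- sensors.observe(): the state.
- grab_frame(name): name is "side" or "top"; returns a dict with "img" (384x512x3 uint8, blue, green, red), "z_map" (384x512 float32, mm along the optical axis (not along the pixel's ray), 0 where there is no reading), "fx", "fy", "cx", "cy" (pixels), "extrinsics" (4x4, takes a point from camera to world coordinates). Camera axes: x right, y down, z forward; pixel columns grow to the right and rows downward; lengths in mm; the calibration is good to about 2 mm. A picture is of the moment at which its call begins.
A pose or a line that the arm cannot do raises manip.MotionError and nothing moves.
- manip.hand_in(): hands the job in, once; it reports no verdict.
The state is a dict: "time": time; "q": joint angles; "qvel": joint speeds; "joint_efforts": joint torques, N m; "tool_pos": TCP position; "eef_rot": TCP orientation; "contact_force": force on the tool from outside, world axes, zero at the start; "torque": the same for the moment, N m; "finger_gap": finger opening in mm.
Only numpy, scipy, OpenCV 4.12 (cv2) and the standard library are available. Lean on these libraries where they do the work, as an engineer would, in place of code of your own. Each camera call takes 0.05 s, during which the arm holds its last target. There are 200 camera calls.

## Working session

There is one attempt and no reset: what is moved stays moved. The work goes in short steps, each a Python script; the robot and the scene stay as the last script left them, time stands still between calls to the robot, and variables do not carry over. Pictures are saved under pics/ and viewed, about 8 in all and at most 12, crops included, and the job is handed in when it is done.

```bash
mkdir -p pics; cat > h.py <<'E'
import numpy as np, cv2
from bench import manip, hand, kinematics, sensors, grab_frame
def cloud(f):
    z=f["z_map"].astype(float); v,u=np.indices(z.shape)
    p=np.stack([(u-f["cx"])*z/f["fx"],(v-f["cy"])*z/f["fy"],z,np.ones_like(z)],-1)
    w=(p@np.array(f["extrinsics"]).T)[...,:3]; w[z==0]=np.nan
    return w
E
python3 - <<'E'
from h import *
for n in("top","side"):
    f=grab_frame(n); np.savez(f"pics/{n}0.npz",**f); cv2.imwrite(f"pics/{n}0.png",f["img"])
    print(n,f["fx"],f["cx"],f["cy"],np.round(f["extrinsics"],3).tolist())
s=sensors.observe(); print(s)
print(manip.pinch_z)
a=cv2.imread("pics/top0.png");b=cv2.imread("pics/side0.png")
cv2.imwrite("pics/top0b.png",cv2.resize(a,(800,600)));cv2.imwrite("pics/side0b.png",cv2.resize(b,(800,600)))
E
```

```text
top 465.84632238864054 259.17680072061466 187.25845770046766 [[-0.015, -0.981, 0.192, 267.443], [-1.0, 0.015, -0.001, -18.826], [-0.002, -0.192, -0.981, 1380.022], [0.0, 0.0, 0.0, 1.0]]
side 436.50039884659503 252.48926718708503 187.54780526585785 [[-0.97, -0.178, 0.167, 346.789], [-0.244, 0.673, -0.698, 796.459], [0.012, -0.718, -0.696, 885.285], [0.0, 0.0, 0.0, 1.0]]
{'time': 0.1, 'q': array([ 1.21409149,  0.46933252, -0.04861295,  1.53354894,  0.02408392,
        1.14101726, -0.08229623]), 'qvel': array([ 2.08042103e-05, -7.40847514e-04,  1.20161099e-04, -3.35548620e-03,
       -8.06923286e-04, -1.95669427e-03,  1.94752405e-04]), 'joint_efforts': array([ 1.03772665e-03, -5.09169424e+01, -8.09279736e-02, -2.36829364e+01,
       -6.14821608e-02,  3.44895269e-02,  6.31401508e-05]), 'tool_pos': array([ 217.18252183, -638.54288781,  221.63430217]), 'eef_rot': array([-0.11550506,  0.69822563, -0.69702939,  0.11528045]), 'contact_force': array([ 1.23721331, -0.07510475, -0.4609702 ]), 'torque': array([ 0.01313979, -0.00924701, -0.05572817]), 'finger_gap': 86.93735655919737}
-18.700000000000003
```

View pics/top0b.png

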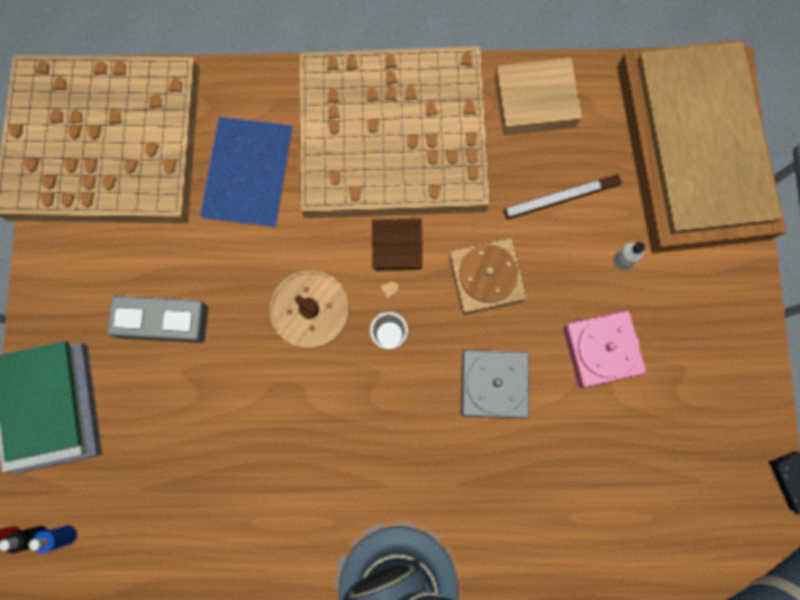

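View pics/side0b.png

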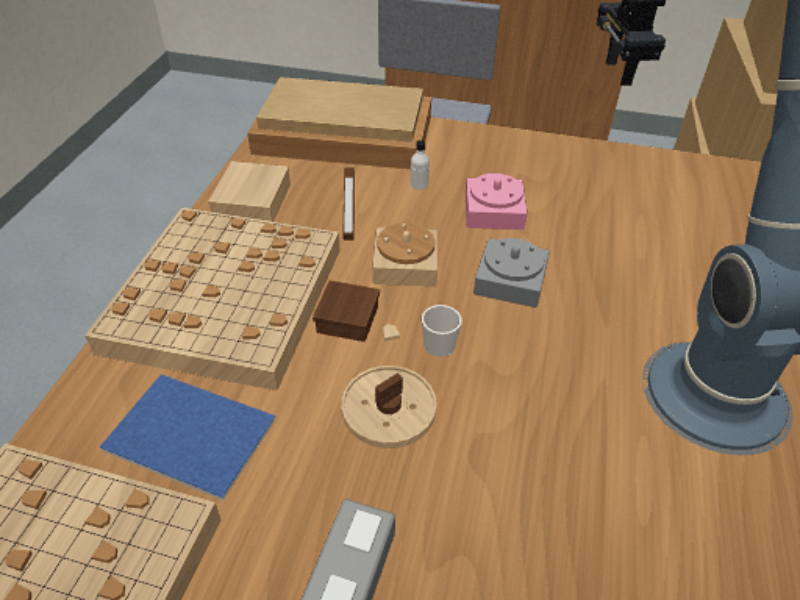

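The top view shows the tray at about (309,309) and the wooden stand at (487,274), with the cup (388,331), koma and box between them. The side view agrees; the pink and grey stands are decoys.

```bash
python3 - <<'E'
from h import *
tiles=[]
for n,cs in(("top",((198,196),(312,174))),("side",((249,255),(260,155)))):
    f=dict(np.load(f"pics/{n}0.npz")); w=cloud(f)
    for name,(u,v) in zip(("tray","stand"),cs):
        r=36
        c=f["img"][v-r:v+r,u-r:u+r]
        tiles.append(cv2.resize(c,(396,296*0+396),interpolation=cv2.INTER_CUBIC)[:, :])
        p=w[v-r:v+r,u-r:u+r].reshape(-1,3); p=p[~np.isnan(p[:,0])]
        if name=="tray":
            for lo,hi in((4,30),(60,75)):
                q=p[(p[:,2]>lo)&(p[:,2]<hi)]
                if len(q)<3: print(n,lo,len(q));continue
                print(n,name,lo,len(q),q.mean(0).round(1),cv2.minAreaRect(q[:,:2].astype(np.float32)),cv2.minEnclosingCircle(q[:,:2].astype(np.float32)),np.median(q[:,2]))
        else:
            for lo,hi in((40,52),(57,66),(66.5,72),(76,90)):
                q=p[(p[:,2]>lo)&(p[:,2]<hi)]
                if len(q)<3: print(n,lo,len(q));continue
                print(n,name,lo,len(q),q.mean(0).round(1),cv2.minAreaRect(q[:,:2].astype(np.float32)),cv2.minEnclosingCircle(q[:,:2].astype(np.float32)),np.median(q[:,2]))
a=np.vstack([np.hstack(tiles[:2]),np.hstack(tiles[2:])])
cv2.imwrite("pics/crop.png",cv2.resize(a,(600,600)))
E
```

```text
top tray 4 1865 [507.2 162.6  10. ] ((514.950927734375, 164.7913818359375), (214.37054443359375, 213.23446655273438), 0.1526329070329666) ((517.1758422851562, 170.86326599121094), 141.6085968017578) 9.221203149798384
top tray 60 76 [505.9 162.   65.3] ((506.1391906738281, 162.29730224609375), (46.01565170288086, 13.906087875366211), 54.06855392456055) ((506.1159362792969, 162.37588500976562), 23.296356201171875) 64.75723379664498
top stand 40 488 [ 552.3 -172.7   44.9] ((560.9185791015625, -176.1860809326172), (119.88114166259766, 120.34241485595703), 11.418153762817383) ((559.615478515625, -176.2733154296875), 82.03165435791016) 44.86184028274249
top stand 57 928 [ 560.  -175.8   61. ] ((560.2105102539062, -176.06809997558594), (107.37710571289062, 107.96794891357422), 1.1720950603485107) ((561.0416870117188, -176.4054718017578), 55.21063232421875) 61.00580577234405
top stand 66.5 46 [ 559.9 -179.1   68.1] ((559.1864013671875, -181.50018310546875), (81.7035903930664, 97.74906921386719), 71.55577850341797) ((559.1622314453125, -175.9308319091797), 53.87150573730469) 67.74716682677752
[... 839 characters left out ...]
3.92994689941406) 44.45209866638987
side stand 57 671 [ 558.8 -169.8   61.4] ((558.8995361328125, -173.22848510742188), (109.27519989013672, 106.77253723144531), 62.57561111450195) ((562.4330444335938, -172.14804077148438), 58.18718719482422) 61.340020585049274
side stand 66.5 24 [ 556.4 -170.5   69. ] ((556.3175048828125, -171.14794921875), (62.122920989990234, 71.09007263183594), 66.8304214477539) ((561.372314453125, -172.9051513671875), 43.0604248046875) 69.21028722994595
side stand 76 13 [ 558.5 -173.    79.6] ((558.6403198242188, -173.54124450683594), (11.764095306396484, 9.880014419555664), 12.967890739440918) ((558.5709228515625, -173.23983764648438), 7.486234664916992) 79.50834392458
```

View pics/crop.png

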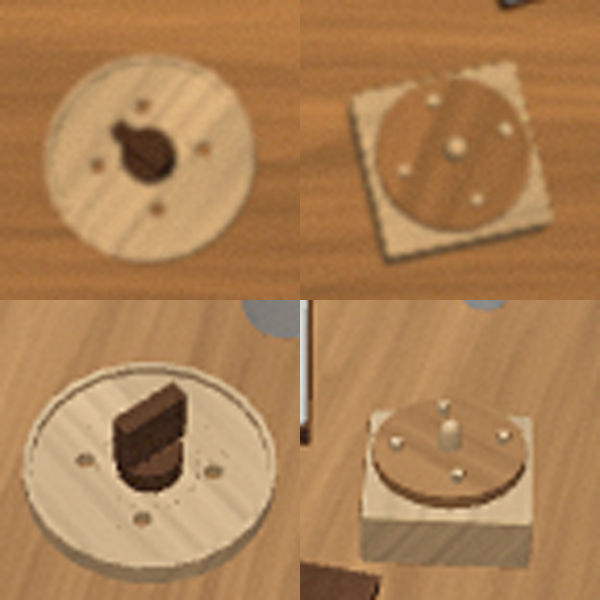

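Holes (crop): (142,105),(203,148),(97,165),(157,209); pins: (433,100),(505,129),(405,170),(477,200); side holes and pins also readable. Computing angles.

```bash
cat >> h.py <<'E'
def ray(f,u,v,z):
    E=np.array(f["extrinsics"]); d=E[:3,:3]@np.array([(u-f["cx"])/f["fx"],(v-f["cy"])/f["fy"],1]); o=E[:3,3]
    return (o+d*(z-o[2])/d[2])[:2]
def ang4(P):
    P=np.array(P); c=P.mean(0); d=P-c
    a=np.arctan2(d[:,1],d[:,0]); return c.round(1), round(np.degrees(np.angle(np.exp(4j*a).sum())/4),2), np.hypot(*d.T).round(1), np.degrees(a).round(1)
from scipy.spatial.transform import Rotation as R
def down(a):
    "quaternion: tool down, jaws opening along world heading a (deg)"
    a=np.radians(a); y=np.array([0,0,-1.]); z=np.array([np.cos(a),np.sin(a),0]); x=np.cross(y,z)
    return R.from_matrix(np.stack([x,y,z],1)).as_quat()
E
python3 - <<'E'
from h import *
T=dict(np.load("pics/top0.npz"));S=dict(np.load("pics/side0.npz"))
k=72/300
def go(n,f,o,pts,z): print(n,*ang4([ray(f,o[0]+x*k-.5,o[1]+y*k-.5,z) for x,y in pts]))
go("top holes",T,(162,160),[(142,105),(203,148),(97,165),(157,209)],10)
go("side holes",S,(213,219),[(86,160),(213,171),(142,218)],10)
go("top pins",T,(276,138),[(133,100),(205,129),(105,170),(177,200)],70)
go("side pins",S,(224,119),[(143,105),(97,142),(203,135),(157,174)],70)
for a in(144,-36):
  for p in((506,164,32),(506,164,250),(559.5,-174.7,120)):
    q=kinematics.inverse_kinematics(np.array(p,float),down(a)); print(a,p,None if q is None else np.round(q,2))
E
```

```text
top holes [508.2 164.1] 8.54 [38.3 38.5 38.1 38.4] [   9.   -81.5   98.3 -171.7]
side holes [504.2 176.7] 8.19 [39.7 39.9 25.1] [  -9.8 -153.2   98. ]
top pins [ 562.  -175.3] 21.52 [38.2 37.9 37.7 38.3] [  21.5  -68.2  111.6 -158.9]
side pins [ 559.7 -172.4] 20.85 [38.1 37.5 37.7 38.4] [ -69.    20.6 -159.   110.7]
144 (506, 164, 32) [ 0.44  0.85 -1.18  1.99  0.96  1.01  1.29]
144 (506, 164, 250) [ 0.5   0.44 -1.17  1.79  0.43  1.2   1.72]
144 (559.5, -174.7, 120) [ 1.02  0.75 -1.18  1.81  0.77  1.13  2.09]
-36 (506, 164, 32) [ 0.2   0.62 -0.78  2.    0.63  0.77 -1.59]
-36 (506, 164, 250) [ 0.44  0.39 -1.06  1.8   0.37  1.17 -1.36]
-36 (559.5, -174.7, 120) [ 0.56  0.47 -0.44  1.83  0.25  0.89 -0.62]
```

```bash
python3 - <<'E'
from h import *
manip.move_pose([506,164,200],down(-36))
manip.move_l([506,164,90]); manip.move_l([506,164,33],60)
s=sensors.observe(); print(s["time"],s["tool_pos"],s["contact_force"])
hand.grasp(); s=sensors.observe(); print(s["finger_gap"],s["contact_force"],s["q"].round(2))
manip.move_l([506,164,60],50); manip.move_l([506,164,150],120)
manip.pause(.2)
s=sensors.observe(); print(s["time"],s["tool_pos"],s["contact_force"],s["torque"],s["finger_gap"])
manip.move_l([560,-174.5,150],200,down(-23.6)); manip.pause(.3)
s=sensors.observe(); print(s["time"],s["tool_pos"],s["contact_force"],s["torque"],s["q"].round(2))
ims=[]
for n in("top","side"):
    f=grab_frame(n); np.savez(f"pics/{n}1.npz",**f); 
    u,v=(312,174) if n=="top" else (260,130)
    ims.append(cv2.resize(f["img"][v-50:v+50,u-50:u+50],(400,400),interpolation=cv2.INTER_CUBIC))
cv2.imwrite("pics/c1.png",np.hstack(ims))
E
```

```text
5.075 [506.24455294 164.21412463  33.32910762] [-0.02448728  0.71013852  0.18040454]
14.070678039726523 [ 0.69863159 -0.73694749 -0.84457502] [ 0.25  0.66 -0.86  2.    0.69  0.81 -1.64]
8.0333 [505.55859982 163.80981833 149.23051823] [-0.18722427 -0.69827645 -5.17072492] [-0.03828057 -0.05256579 -0.01314518] 13.463078607059607
10.2 [ 560.01591205 -174.14152759  150.0661293 ] [ 0.79153901 -0.54805148 -5.12392748] [-0.03142307 -0.05788714 -0.00627392] [ 0.95  0.61 -1.02  1.79  0.59  1.08 -0.69]
```

View pics/c1.png

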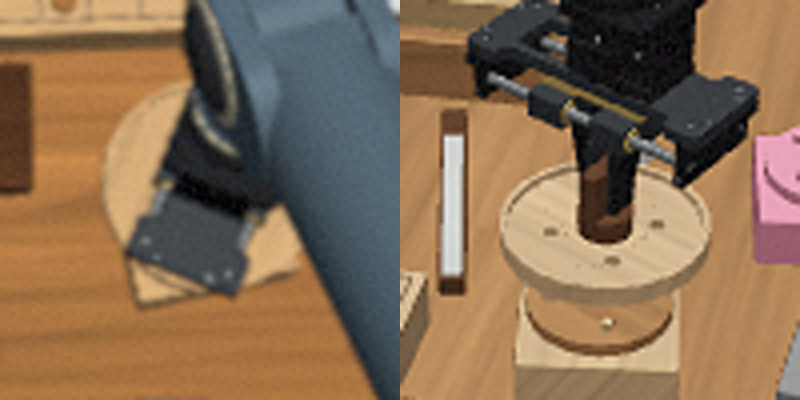

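```bash
python3 - <<'E'
from h import *
S=dict(np.load("pics/side1.npz"))
P=[ray(S,210+x/4-.375,80+y/4-.375,127) for x,y in((150,232),(257,224),(213,261))]
c=(P[0]+P[1])/2
for p in P: d=p-c; print(c.round(1),np.hypot(*d).round(1),np.degrees(np.arctan2(d[1],d[0])).round(1))
# hole centroids, refined
g=S["img"][80:180,210:310].astype(int); 
for x,y in((37.5,58),(64,56),(53,65)):
    y0,x0=int(y),int(x); w=g[y0-4:y0+5,x0-4:x0+5].sum(2); w=np.clip(np.median(w)-25-w,0,None); yy,xx=np.indices(w.shape)
    print((xx*w).sum()/w.sum()+x0-4+210,(yy*w).sum()/w.sum()+y0-4+80)
w=cloud(S); q=w[60:200,190:330].reshape(-1,3); q=q[(q[:,2]>130)&(q[:,2]<137)]
q=q[np.hypot(q[:,0]-560,q[:,1]+172)<85]; print(len(q),cv2.minEnclosingCircle(q[:,:2].astype(np.float32)))
E
```

```text
[ 557.6 -171.1] 38.4 21.9
[ 557.6 -171.1] 38.4 -158.1
[ 557.6 -171.1] 37.8 113.2
247.4982486865149 137.54553415061295
273.6691616766467 135.7941616766467
262.39115411195576 144.41257774706287
218 ((556.7824096679688, -171.3743438720703), 77.09143829345703)
```

Relative to the stand in the same camera, the tray is off by about (-1.7,+1.7) mm and turned about 0.7° too far. I'm correcting that, then lowering under force watch.

```bash
cat > low.py <<'E'
from h import *
import sys
x,y,a,z1,z0=map(float,sys.argv[1:6])
s=sensors.observe(); z=s["tool_pos"][2]
manip.move_l([x,y,z1],40,down(a)); manip.pause(.2)
s=sensors.observe(); F0=np.array([0.,0.,-5.1]); print(s["time"],s["tool_pos"].round(1),(s["contact_force"]-F0).round(1))
z=z1
while z>z0:
    z-=1; manip.move_l([x,y,z],25); manip.pause(.05); s=sensors.observe(); d=s["contact_force"]-F0
    print(z,s["tool_pos"].round(1),d.round(1),s["torque"].round(2),round(s["time"],1))
    if np.linalg.norm(d)>9: break
E
python3 low.py 561.5 -176 -24.3 118 95
```

```text
11.45 [ 561.7 -176.   118.3] [ 0.2  0.2 -0. ]
117.0 [ 561.5 -176.   117. ] [-0.4 -0.2 -0.3] [-0.03 -0.07  0.  ] 11.8
116.0 [ 561.5 -176.   115.9] [-0.3  0.4  0.8] [-0.05 -0.13  0.02] 12.1
115.0 [ 561.5 -176.   114.9] [1.  0.5 0.9] [-0.02 -0.05  0.02] 12.3
114.0 [ 561.5 -176.   113.9] [ 0.2 -0.2  1.1] [-0.03 -0.08 -0.  ] 12.7
113.0 [ 561.5 -176.   113. ] [ 0.1 -0.1  0.6] [-0.02 -0.01  0.  ] 12.9
112.0 [ 561.5 -176.   112. ] [-0.1 -0.2  0.5] [-0.06 -0.07 -0.03] 13.2
111.0 [ 561.5 -176.   110.9] [-0.6 -0.1  0.8] [ 0.   -0.09 -0.02] 13.6
110.0 [ 561.5 -176.   110. ] [-0.4 -0.2  0.8] [-0.03 -0.07  0.03] 13.8
109.0 [ 561.5 -176.   109. ] [ 1.  -0.4  0.5] [ 0.02 -0.08 -0.01] 14.2
108.0 [ 561.5 -176.   108. ] [-0.2 -1.2  0.4] [-0.01 -0.07  0.02] 14.4
107.0 [ 561.5 -176.   107. ] [-0.2  0.8  1.2] [-0.01 -0.12 -0.02] 14.8
106.0 [ 561.5 -176.   105.9] [ 0.6 -0.2  0.1] [-0.06 -0.    0.02] 15.1
105.0 [ 561.5 -176.   104.9] [ 0.5 -0.   0.3] [-0.01 -0.07 -0.01] 15.3
104.0 [ 561.5 -176.   104. ] [0.1 0.4 0.2] [ 0.02 -0.1   0.04] 15.7
103.0 [ 561.5 -176.   103. ] [ 0.8  0.5 -0.6] [ 0.   -0.12  0.08] 15.9
102.0 [ 561.5 -176.   102. ] [ 0.1 -0.3  0. ] [-0.05 -0.1  -0.01] 16.2
101.0 [ 561.5 -176.   101. ] [ 0.9 -0.3  0.5] [-0.03 -0.16  0.05] 16.6
100.0 [ 561.5 -176.    99.9] [0.7 0.3 0.1] [-0.04 -0.1   0.05] 16.9
99.0 [ 561.5 -176.    99. ] [ 0.1 -0.4 -0.4] [-0.09 -0.13 -0.01] 17.1
98.0 [ 561.5 -176.    98. ] [ 0.6 -0.5  1.1] [-0.05 -0.13  0.01] 17.4
97.0 [ 561.5 -176.    97. ] [ 0.9 -0.4  0.3] [-0.11 -0.2   0.03] 17.8
96.0 [ 561.5 -176.    96. ] [ 0.5 -0.5  0.8] [-0.04 -0.12 -0.01] 18.1
95.0 [ 561.5 -176.    95. ] [ 0.4 -0.3  1. ] [ 0.02 -0.19  0.07] 18.4
```

Past the pin-tip height with no force, so it seems to be going down over the pins. Continuing to contact.

```bash
python3 low.py 561.5 -176 -24.3 94.5 91; python3 - <<'E'
from h import *
f=grab_frame("side"); np.savez("pics/side2.npz",**f)
cv2.imwrite("pics/c2.png",cv2.resize(f["img"][90:210,200:320],(600,600),interpolation=cv2.INTER_CUBIC))
E
```

```text
18.8 [ 561.6 -176.    95. ] [-2.9 -0.4  8.1]
93.5 [ 561.6 -176.    94.9] [-4.9 -0.  16.1] [-0.03  1.13  0.02] 19.1
```

View pics/c2.png

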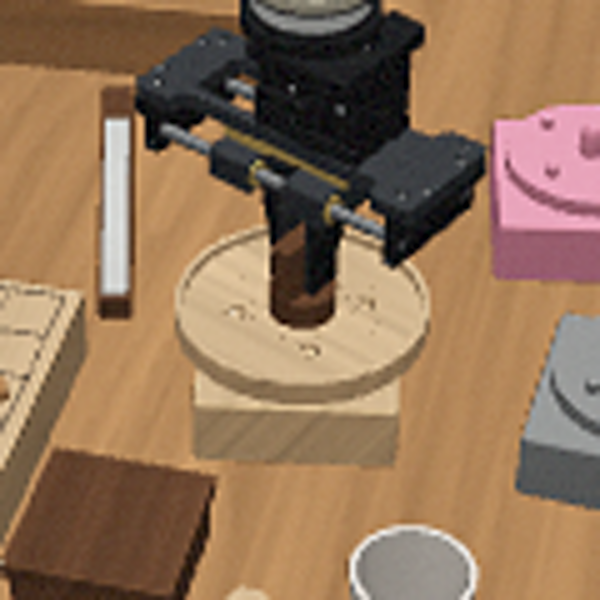

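Firm contact comes at TCP 95, exactly the seated height (62+33). The picture shows the tray down at (302,310) with pins filling the holes at (238,312), (365,303) and (310,350). I'm relaxing the press, releasing, backing off and checking.

```bash
python3 - <<'E'
from h import *
manip.move_l([561.5,-176,95],20); manip.pause(.2); print(sensors.observe()["contact_force"])
hand.open_jaws(); manip.pause(.2); print(sensors.observe()["contact_force"])
manip.move_l([561.5,-176,200],80)
manip.move_pose([450,-450,250],down(-24)); manip.pause(.5)
s=sensors.observe(); print(s["time"],s["finger_gap"])
ims=[]
for n in("top","side"):
    f=grab_frame(n); w=cloud(f)
    q=w.reshape(-1,3); q=q[np.hypot(q[:,0]-560,q[:,1]+175)<80]
    r=np.hypot(q[:,0]-560,q[:,1]+175)
    t=q[(q[:,2]>60)&(q[:,2]<82)]; d=q[(q[:,2]>66)&(q[:,2]<80)&(r>25)&(r<62)]
    A=np.c_[d[:,:2],np.ones(len(d))]; pl=np.linalg.lstsq(A,d[:,2],rcond=None)[0]
    hd=q[(q[:,2]>120)&(q[:,2]<136)]
    print(n,cv2.minEnclosingCircle(t[:,:2].astype(np.float32)),"disc z",np.median(d[:,2]),"tilt",pl[:2],"handle",hd.mean(0),np.median(hd[:,2]),cv2.minAreaRect(hd[:,:2].astype(np.float32)))
    u,v=(312,174) if n=="top" else (260,150)
    ims.append(cv2.resize(f["img"][v-50:v+50,u-50:u+50],(400,400),interpolation=cv2.INTER_CUBIC))
cv2.imwrite("pics/c3.png",np.hstack(ims))
E
```

```text
[-0.45296668 -0.10428526  0.90802011]
[ 0.72689739 -0.73712447  0.279439  ]
24.2667 87.00711815794777
top ((560.2784423828125, -176.42066955566406), 75.67716979980469) disc z 70.97707265032545 tilt [0.00163469 0.00109179] handle [ 558.95036642 -175.25276175  127.55654424] 127.89514913436881 ((559.58544921875, -175.6128387451172), (44.885433197021484, 15.152935028076172), 66.29331970214844)
side ((558.7565307617188, -174.7664031982422), 78.4659194946289) disc z 71.3962752678317 tilt [-0.00171122  0.00111524] handle [ 558.34521835 -169.56239001  126.32796156] 126.81283406227078 ((558.3470458984375, -172.10964965820312), (49.06926727294922, 15.674077987670898), 59.822914123535156)
```

View pics/c3.png

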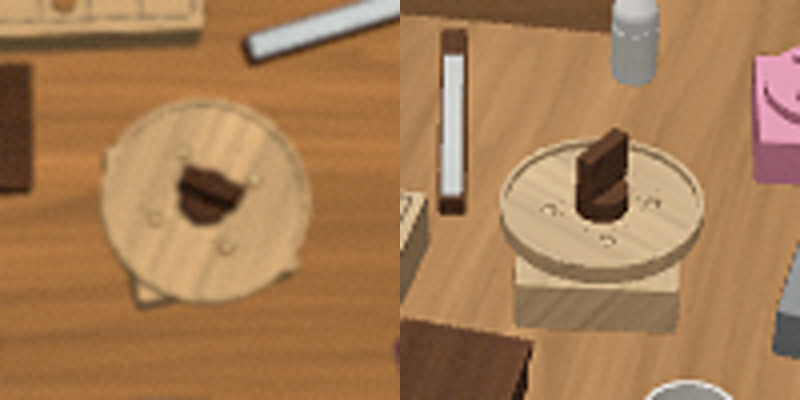

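The disc top reads 71.0–71.4 mm (72 expected, and the depth reads about 1 mm low here). It is level, and pins show in all four holes (top view, about (184,154), (254,180), (154,217), (226,246)).

```bash
python3 -c "
from h import *
manip.hand_in(); print(sensors.observe()['time'])"
```

```text
the job is handed in; nothing more can be done
the job is handed in; nothing more can be done
```

The tray is on the stand, released, and the job is handed in. I gripped it by the handle, carried it over the cup, turned it about 12° and lowered it over the post and pins.

**Fit:**
- The tray went past pin-tip height without resistance. Firm contact came only at the seated height, with a peak press of about 16 N against the 60 N limit.
- After release, both cameras put the disc top at 71.0–71.4 mm. Seated is 72 mm, and the cameras read about 1 mm low there.
- Tilt is about 0.1°. The disc's outline is centred within about 2 mm of the stand, and a pin shows in each of the four holes.

**Time:** the robot's clock read about 24 s of the 58 s allowed at the last check before hand-in.

**Disagreement:** the two cameras differ by about 3 mm in y, so I corrected the final alignment using the side camera only.

**Not checked:** I did not measure the bystanders' positions afterwards. The measured forces showed no unexpected contact, and nothing near the stand looked moved in the last pictures.

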